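# Fit the lantern's battery cap and hold it short of the lock

### The arm

A 6-joint arm with a two-finger parallel gripper is mounted at the origin on the work surface. World frame = base frame: x ahead of the robot, y to its left, z up, the work surface at z = 0. Lengths are in mm, angles in rad, forces in N, time in s.
With the tool pointing down it reaches from about 275 to 1000 mm from the base axis. Payload 8.4 kg.
Tool frame: the origin (TCP) lies on the centre line of the jaws, within the pads' length; the fingertips stand 19 mm ahead of it and the grasp point (between the pads) is the TCP; y points along the fingers, x is the direction in which the jaws open and shut, and the axes are right-handed (so a half turn about y gives the same grasp; the last joint's range is limited). The gripper opens to 85 mm and grips with 20 to 120 N. Pads are 22 mm wide; open, the fingers measure 114 mm over their backs; the gripper's body (76 mm by 85 mm) begins 54 mm behind the grasp point. The pads swing forward as they close: fully open they stand 13 mm farther back than shut.
Start: joints at [1.343, 0.353, 1.633, -0, 1.155, -0.002], TCP at [139.927, 609.137, 250.281] pointing down, gripper open.
Joint ranges: [-2.63, 2.63], [-0.92, 2.1], [0.06, 2.66], [-1.3, 4.44], [0, 2.69], [-3.02, 3.02]. Speed limits (rad/s): [2.22, 2.22, 2.79, 3.14, 3.14, 3.14].

### API

Orientations are given as a unit quaternion [x, y, z, w].
In Python, from bench import bot gives the robot as it stands.
- The arm moves only by the tool carry_out, never from a script. Its argument "moves" is a list of rows, each an object with "hand": the closure in counts, from 0 (fully open) to 255 (shut); "slide": the shift along the tool's x, y, z in cm, a list of three; "twist": the turn, a rotation vector about the tool's x, y, z in degrees, a list of three. A call has 1 to 5 rows; each row is the pose to reach, as a shift and turn from the pose commanded when the call began, along the tool's axes at that moment; what a row does not reach only later rows make up. A row lasts 1/10 s, in which the tool goes at most 50 mm and 8.59 degrees, less where a joint would pass 70% of its speed; a pose out of reach is approached as far as the arm can. A call with a gripper value outside its range is refused whole. The fingers move at their own pace and stop on an object; "grip_force" is the grip in N (left out, the last holds). Time passes only in rows, so rows that repeat a pose let the fingers close. It gives the time, the measured TCP pose, the force and the opening at its end, in the units of the state.
- bot.state(): the state, without advancing time (a new reading comes with each control period).
- bot.grab_frame(name): name is "side" or "top" or "wrist"; returns a dict with "pixels" (480x640x3 uint8, red, green, blue), "fx", "fy", "cx", "cy" (pixels), "origin" and "rotation" of the camera in the world. Camera axes: x right, y down, z forward; pixel columns grow to the right and rows downward; lengths in mm; the calibration is good to about 2 mm. The wrist camera is an equidistant fisheye: a pixel r from the principal point sees the ray r / f radians off the axis. A picture is of the moment at which its call begins. There is no depth.
- bot.sign_off(): hands the job in, once; it reports no verdict.
The state is a dict: "clock": time; "joint_pos": joint angles; "dq": joint speeds; "effort": joint torques, N m; "position": TCP position; "tool_rot": TCP orientation; "contact_force": force on the tool from outside, world axes, zero at the start; "ft_torque": the same for the moment, N m; "finger_gap": finger opening in mm.
Only numpy, scipy, OpenCV 4.12 (cv2) and the standard library are available. Lean on these libraries where they do the work, as an engineer would, in place of code of your own. Each camera call takes 0.05 s, during which the arm holds its last target. There are 200 camera calls.

### The job

The camping lantern stands upside down in its stand with fresh cells in: pick up its loose bayonet battery cap, drop the cap's two lugs through the two notches of the mouth until its cover sits flush on the collar, then twist it clockwise (seen from above) half way to the lock, so that its bar grip points at the middle mark on the rim. Never turn it on into the lock click, and finish while still gripping the cap there, still and flush, so that I can check the seal. Leave the other things on the bench where they are.

Things in the scene. Friction and masses are not known exactly. Their poses are not given: they have to be found in the camera images.
- cap: Loose black plastic bayonet cap, 110 g, lying plug down. Origin: centre of the plug's underside; z up. Plug 54 mm diameter, 14 mm tall, foot chamfered. Two lugs along its +x and -x: 11 mm wide, 1 to 6 mm above the origin, reaching 36 mm from the axis. Round cover, 84 mm diameter, 14 to 20 mm above the origin. The same after a half turn.
- cap_grip (a point): Middle of the upright bar grip on the cap's cover, 36 mm above the cap's origin, on its axis; axes as the cap's. The bar is 60 mm long along x (in line with the lugs), 16 mm thick along y (grip it across this) and runs from 20 to 51 mm above the cap's origin.
- lantern: Camping lantern upside down in a 130 mm square wooden stand, fixed. Origin: centre of the stand's underside on the bench, z up. Housing 104 mm diameter, flat top rim 150 mm above the origin. Below the collar the lugs turn only clockwise seen from above, from 0 (notches) to a stop at 90 degrees (locked): light friction, 2 mm vertical play, a sprung click from about 60 degrees.
- mouth (a point): Centre of the mouth, level with the rim, 150 mm above the lantern's origin; axes as the lantern's. The metal collar, 6 mm thick and flush with the rim, has a 58 mm bore and two 17 mm wide notches along +x and -x. With the cap's x along this x (either way round) the lugs pass; the cover then rests on the rim, the cap's origin 14 mm below this point.
- half_mark (a point): Middle of the three small black marks on the rim, 47 mm from the mouth's centre and 45 degrees clockwise (seen from above) from the lantern's +x: the half-way mark. The mark at +x is entry, the one 90 degrees clockwise is lock; the same three stand opposite.
- mug: White ceramic mug, 82 mm diameter, 92 mm tall, handle at its +y. Origin: centre of the underside. Bystander.
- bell: Chrome bike bell, 52 mm dome, 35 mm tall, short thumb lever along +x. Origin: centre of the underside. Bystander.
- boot_jack: Wooden boot jack, about 270 by 100 mm, 66 mm tall, fork at +x. Origin under its middle at bench level. Bystander.
- headlamp_case: Black plastic headlamp case, 75 by 115 mm (x, y), 54 mm tall. Origin: centre of the underside. Bystander.
- brush: Wooden shoe brush lying bristles down, 150 by 50 mm (x, y), 44 mm tall. Origin: centre of the underside. Bystander, at the left.
- wax_tin: Round metal wax tin, 72 mm diameter, 45 mm tall. Origin: centre of the underside. Bystander.
Things that resemble listed ones, but are neither listed nor needed, are in the scene too. Leave any brown look-alike of the cap alone.

How it is judged (in metres and radians):
On the way, in this order (a step that is already met when the one before it is completed fails the run):
1. the cap is picked up in the fingers, clear of the bench (height (world z) of cap above 0.04 m and contact force between the fingers and cap above 1 N), for 0.2 s.
2. the lugs are through the notches: cap flush in the mouth, lugs still in line with the notches (within 12 degrees) (horizontal distance between cap and mouth below 0.005 m and z of cap in the frame of lantern below 0.1388 m and angle between cap's own z axis and vertical below 0.08 rad and angle between the x axis of cap and the x axis of lantern, either way round below 0.21 rad), for 0.1 s.
At the end, for the whole second after the job is handed in: The cap sits in the mouth (axis within 5 mm, level within 4.5 degrees, cover no more than 2.8 mm above the rim), turned 33 to 57 degrees clockwise from the notches (half way is 45), at rest, and the fingers still grip it with more than 2 N (horizontal distance between cap and mouth below 0.005 m and z of cap in the frame of lantern below 0.1388 m and angle between cap's own z axis and vertical below 0.08 rad and angle between the x axis of cap and the x axis of lantern, either way round between 0.576 and 0.995 rad and y of half_mark in the frame of cap between -0.016 and 0.016 m and contact force between the fingers and cap above 2 N and linear speed of cap below 0.02 m/s and angular speed of cap below 0.15 rad/s); the arm keeps its last pose, push and grip.
It fails at once if the cap is turned on into the lock click (beyond 62 degrees) (horizontal distance between cap and mouth below 0.01 m and z of cap in the frame of lantern below 0.1395 m and angle between the x axis of cap and the x axis of lantern, either way round above 1.08 rad).
It fails at once if a bystander is shoved more than 20 mm (distance of any of mug, bell, boot_jack, headlamp_case, brush, wax_tin from where it was at the start of the episode above 0.02 m).
It fails at once if a bystander is tipped over (angle between any of mug, bell, boot_jack, headlamp_case, brush, wax_tin's own z axis and vertical above 0.3 rad).
It also fails if it takes over 40 s, if anything falls off the work surface, if the arm or the gripper's body presses on something with over 40 N, if the wrist force passes 120 N, or if a joint passes its speed limit or range.

## Working session

There is one attempt and no reset: what is moved stays moved. The work goes in short steps, Python scripts to look and compute and a tool call to move; the robot and the scene stay as the last step left them, time stands still between calls to the robot, and variables do not carry over. Pictures are saved under pics/ and viewed, about 8 in all and at most 12, crops included, and the job is handed in when it is done.

Besides the shell and the picture viewer there is one more tool, called after "Emit:" as a command line: name --argument value ..., lists and objects as JSON in quotes. carry_out: Moves the arm, as the interface text tells. Its arguments: {"type":"object","properties":{"moves":{"type":"array","items":{"type":"object","properties":{"hand":{"type":"number"},"slide":{"type":"array","items":{"type":"number"}},"twist":{"type":"array","items":{"type":"number"}}}}},"grip_force":{"type":"number"}},"required":["moves"]}

```bash
mkdir -p pics
cat > h.py <<'E'
import numpy as np, cv2
from bench import bot
from scipy.spatial.transform import Rotation as R
def save(n,name):
    f=bot.grab_frame(n); cv2.imwrite(f'pics/{name}.png',f['pixels'][:,:,::-1]); np.save(f'pics/{name}.npy',f,allow_pickle=True); return f
def load(name): return np.load(f'pics/{name}.npy',allow_pickle=True).item()
def ray(f,u,v,fish=False):
    x=(u-f['cx'])/f['fx']; y=(v-f['cy'])/f['fy']
    if fish:
        r=np.hypot(x,y); s=np.sin(r)/r if r>1e-9 else 1; d=np.array([x*s,y*s,np.cos(r)])
    else: d=np.array([x,y,1.])
    Rm=np.array(f['rotation']); 
    if Rm.size==4: Rm=R.from_quat(Rm).as_matrix()
    return np.array(f['origin'],float),Rm@d
def onz(f,u,v,z,fish=False):
    o,d=ray(f,u,v,fish); return o+d*(z-o[2])/d[2]
E
python3 - <<'E'
from h import *
print(bot.state())
for n in('top','side','wrist'):
    f=save(n,n+'0'); print(n,{k:f[k] for k in f if k!='pixels'})
E
```

```text
{'clock': 0.0, 'joint_pos': array([ 1.34257234e+00,  3.53645842e-01,  1.63417564e+00,  9.83602901e-06,
        1.15519092e+00, -2.39867094e-03]), 'dq': array([-6.10939339e-04, -1.71339674e-03, -2.74257242e-05,  1.14189248e-03,
        1.19912670e-04,  1.48432913e-03]), 'effort': array([ 2.10513746e-03, -6.05243683e+01, -3.42061722e+01,  1.42768804e-04,
        9.42763902e-03, -1.89145629e-05]), 'position': array([139.83410651, 608.67336801, 249.54534441]), 'tool_rot': array([ 0.5534625 ,  0.44008302, -0.44087381, -0.552844  ]), 'contact_force': array([-0.27660132, -0.51773955, -0.24624717]), 'ft_torque': array([ 0.03570583, -0.03261993, -0.00966185]), 'finger_gap': 85.54681762408136}
top {'fx': 597.3064736739124, 'fy': 597.3064736739124, 'cx': 320.11626633263006, 'cy': 250.85813873843685, 'origin': array([ 338.00375836,   -2.76029645, 1503.8092757 ]), 'rotation': array([ 0.71339736, -0.69418641,  0.06277728, -0.07230805])}
side {'fx': 597.2376435570799, 'fy': 597.2376435570799, 'cx': 316.55668208135063, 'cy': 246.2718311513996, 'origin': array([ 404.44753269,  894.27798667, 1093.69648488]), 'rotation': array([-0.10061812,  0.92839513, -0.35578389,  0.0370986 ])}
wrist {'fx': 371.64829954431775, 'fy': 371.64829954431775, 'cx': 319.957403879352, 'cy': 236.30617405880452, 'origin': array([ 72.86166648, 625.84781096, 372.57545325]), 'rotation': array([0.77455496, 0.61717401, 0.08592136, 0.10852821])}
```

View pics/top0.png

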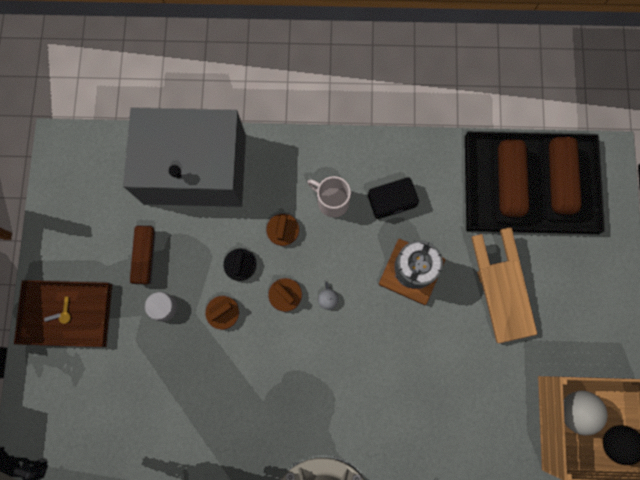

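View pics/side0.png

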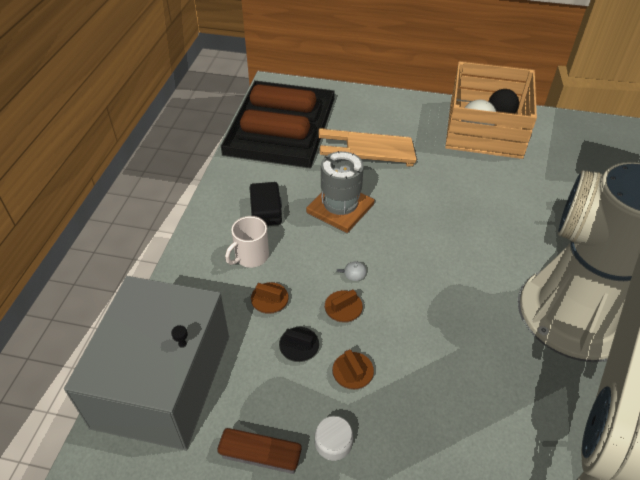

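Top view: the black cap is at (240,265). Look-alikes are the brown caps at (283,229), (285,294) and (222,312), the black knob at (175,170) and the black ball at (625,445). By the description I choose (240,265). The lantern mouth is at (419,264). Next, one close crop of both.

Run:
```python
from h import *
t=load('top0'); s=load('side0')
for n,p,z in(('cap',(240,265),35),('mouth',(419,264),150),('mug',(333,196),50),('bell',(328,298),20),('br1',(283,229),35),('br2',(285,294),35),('br3',(222,312),35)): print(n,onz(t,*p,z).round())
print('cap side',onz(s,299,343,25).round(),'mouth side',onz(s,342,166,150).round())
def crop(f,u,v,h,S): return cv2.resize(f['pixels'][v-h:v+h,u-h:u+h,::-1],(S,S),interpolation=cv2.INTER_CUBIC)
g=lambda a: np.clip(255*(a/255.)**.5,0,255).astype(np.uint8)
a=np.hstack([crop(t,240,265,28,390),crop(t,419,264,28,390)])
cv2.imwrite('pics/crop0.png',g(a))
```

```text
cap [581. 220.  35.]
mouth [ 575. -208.  150.]
mug [761.  -8.  50.]
bell [506.  -2.  20.]
br1 [676. 116.  35.]
br2 [511. 105.  35.]
br3 [463. 258.  35.]
cap side [584. 231.  25.] mouth side [ 578. -202.  150.]
```

View pics/crop0.png

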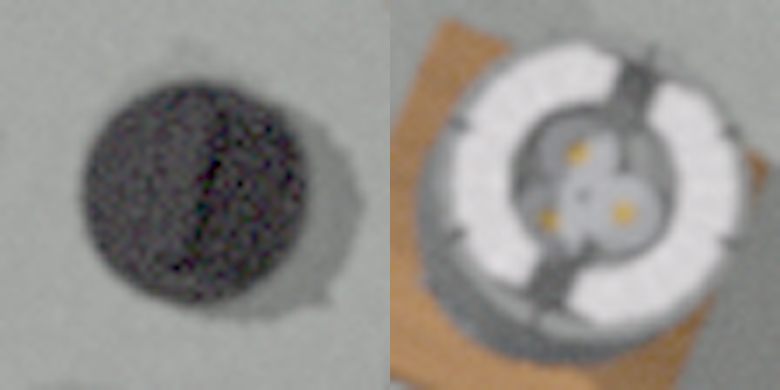

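```bash
cat >> h.py <<'E'
def go(p,xang,st=None):
    """slide (cm, tool axes) & twist about tool y to put TCP at p with tool x at world angle xang (deg, mod 180)"""
    st=st or bot.state(); M=R.from_quat(st['tool_rot']).as_matrix()
    cur=np.degrees(np.arctan2(M[1,0],M[0,0])); d=(xang-cur+90)%180-90
    print('tool x,y,z cols',M.round(3).tolist(),'xang',cur.round(2),'pos',np.round(st['position'],1),'j',st['joint_pos'].round(2))
    print('slide',(M.T@(np.array(p)-st['position'])/10).round(2),'twist_y',round(-d,2))
E
python3 - <<'E'
from h import *
t=load('top0')
px=lambda x,y,c:(c[0]-28+(x+.5)*56/390-.5,c[1]-28+(y+.5)*56/390-.5)
a=onz(t,*px(215,105,(240,265)),51);b=onz(t,*px(193,270,(240,265)),51)
print('bar',a,b,np.degrees(np.arctan2(*(a-b)[1::-1])))
c=(419,264);m=[onz(t,*px(x-390,y,c),150) for x,y in((650,55),(540,318),(735,130),(455,232),(728,240),(460,125))]
for i in(0,2,4):
    d=m[i]-m[i+1];print('mark',np.hypot(*d[:2])/2,(m[i]+m[i+1])/2,np.degrees(np.arctan2(d[1],d[0])))
go([583,224,200],84)
E
```

```text
bar [612.08459781 213.49997889  51.        ] [552.54569983 218.13117185  51.        ] -4.447757692949536
mark 48.09299628721362 [ 579.39103408 -210.8428048   150.        ] -22.296274499068904
mark 49.62611302950083 [ 581.00426734 -210.83260722  150.        ] -68.36318046446365
mark 47.59931125712287 [ 580.51134002 -210.27686652  150.        ] -112.33425080834763
tool x,y,z cols [[0.224, -0.0, -0.975], [0.975, -0.001, 0.224], [-0.001, -1.0, -0.0]] xang 77.06 pos [139.8 608.8 249.7] j [ 1.34  0.35  1.63 -0.    1.16 -0.  ]
slide [-27.58   5.   -51.81] twist_y -6.94
```

Emit:
carry_out --moves '[{"hand": 0, "slide": [-5, 0, -9.5], "twist": [0, -1.5, 0]}, {"hand": 0, "slide": [-10, 0, -19], "twist": [0, -3, 0]}, {"hand": 0, "slide": [-15, 0, -28], "twist": [0, -5, 0]}, {"hand": 0, "slide": [-20, 0, -38], "twist": [0, -6, 0]}, {"hand": 0, "slide": [-27.6, 0, -51.8], "twist": [0, -7, 0]}]' --grip_force 40

```text
clock: 0.65
position: [330.1, 444.0, 250.2]
tool_rot: [0.525, 0.474, -0.474, -0.525]
contact_force: [0.4, 1.1, 0.0]
finger_gap: 85.3
```

```bash
python3 -c "
from h import *
go([583,222,200],84)"
```

```text
tool x,y,z cols [[0.102, -0.0, -0.995], [0.995, -0.0, 0.102], [-0.0, -1.0, 0.0]] xang 84.13 pos [330.1 444.  250.2] j [ 0.93  0.24  1.79 -0.    1.11 -0.54]
slide [-19.5    5.02 -27.43] twist_y 0.13
```

Emit:
carry_out --moves '[{"hand": 0, "slide": [-3.9, 0.5, -5.5], "twist": [0, 0, 0]}, {"hand": 0, "slide": [-7.8, 1, -11], "twist": [0, 0, 0]}, {"hand": 0, "slide": [-11.7, 2, -16.5], "twist": [0, 0, 0]}, {"hand": 0, "slide": [-15.6, 3, -22], "twist": [0, 0, 0]}, {"hand": 0, "slide": [-19.5, 4, -27.4], "twist": [0, 0, 0]}]'

```text
clock: 1.15
position: [516.8, 279.9, 222.6]
tool_rot: [-0.525, -0.473, 0.473, 0.525]
contact_force: [-0.1, 0.8, 1.0]
finger_gap: 85.4
```

Emit:
carry_out --moves '[{"hand": 0, "slide": [-3, 0, -4], "twist": [0, 0, 0]}, {"hand": 0, "slide": [-3, 0, -4], "twist": [0, 0, 0]}]'

```text
clock: 1.35
position: [555.9, 243.5, 222.5]
tool_rot: [0.527, 0.472, -0.472, -0.526]
contact_force: [-0.2, 1.1, -0.5]
finger_gap: 85.0
```

Run:
```python
from h import *
go([583,222,200],84)
f=save('wrist','w1'); print(f['origin'])
a=(255*(f['pixels'][:,:,::-1]/255.)**.5).astype(np.uint8); cv2.imwrite('pics/w1g.png',a)
```

```text
tool x,y,z cols [[0.108, 0.001, -0.994], [0.994, -0.001, 0.108], [-0.001, -1.0, -0.002]] xang 83.81 pos [555.9 243.5 222.5] j [ 0.41  0.35  1.7  -0.    1.09 -1.05]
slide [-1.84  2.25 -2.92] twist_y -0.19
[487.37954034 252.51627531 345.27381274]
```

View pics/w1g.png

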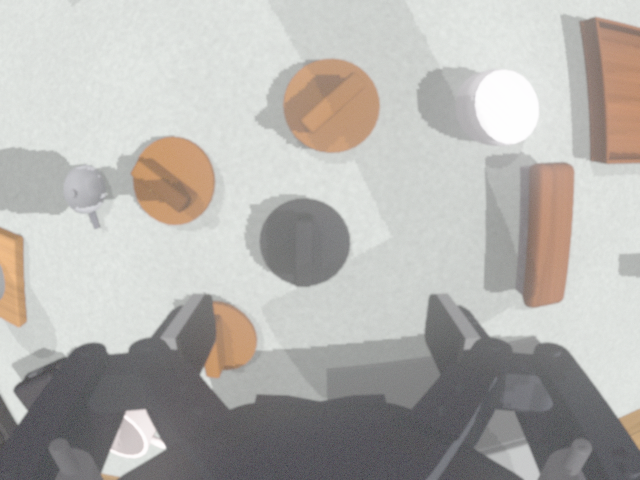

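Wrist view: the black cap's cover is centred at about (305,242) and its bar runs roughly vertical at columns 297–313. The brown caps are at (331,106), (173,180) and (230,338).

Run:
```python
from h import *
f=load('w1'); p=f['pixels']
g=cv2.GaussianBlur(p.max(2),(5,5),0)
sub=(g[180:295,240:380]<50).astype(np.uint8)
n,l,st,c=cv2.connectedComponentsWithStats(sub); i=1+st[1:,4].argmax(); 
cn=max(cv2.findContours((l==i).astype(np.uint8),0,cv2.CHAIN_APPROX_NONE)[0],key=len)
(e,ax,an)=cv2.fitEllipse(cv2.convexHull(cn)); print(e,ax,an, st[i])
u,v=e[0]+240,e[1]+180
print('cover centre z20',onz(f,u,v,20,True)); q=onz(f,u-ax[0]/2,v,20,True)-onz(f,u+ax[0]/2,v,20,True);print('diam',np.hypot(*q[:2]))
c=f['pixels'][190:295,250:360,::-1].astype(float); c=np.clip(c*5,0,255).astype(np.uint8)
cv2.imwrite('pics/w1c.png',cv2.resize(c,None,fx=5,fy=5,interpolation=cv2.INTER_CUBIC))
```

```text
Traceback (most recent call last):
ValueError: attempt to get argmax of an empty sequence
```

Run:
```python
from h import *
f=load('w1'); p=np.ascontiguousarray(f['pixels'])
g=cv2.GaussianBlur(p.max(2),(5,5),0)
print(p.dtype,p[242,255:360:5].max(1))
s=g[180:300,240:380].copy()
T,sub=cv2.threshold(s,0,1,cv2.THRESH_BINARY_INV+cv2.THRESH_OTSU); print(T)
n,l,st,c=cv2.connectedComponentsWithStats(sub); i=l[62,50]; 
cn=max(cv2.findContours((l==i).astype(np.uint8),0,cv2.CHAIN_APPROX_NONE)[0],key=len)
(e,ax,an)=cv2.fitEllipse(cv2.convexHull(cn)); print(e,ax,an, st[i])
u,v=e[0]+240,e[1]+180
print('cover centre z20',onz(f,u,v,20,True)); q=onz(f,u-ax[0]/2,v,20,True)-onz(f,u+ax[0]/2,v,20,True);print('diam',np.hypot(*q[:2]))
c=p[190:295,250:360,::-1].astype(float); c=np.clip((c-c.min())*4,0,255).astype(np.uint8)
cv2.imwrite('pics/w1c.png',cv2.resize(c,None,fx=5,fy=5,interpolation=cv2.INTER_CUBIC))
```

```text
uint8 [128  80  67  55  53  55  55  55  55  61  60  61  58  66  65  67  61  68
  70 137 197]
123.0
(63.42873764038086, 61.621707916259766) (88.18924713134766, 92.45355987548828) 106.2015151977539 [  18   17   92   90 6413]
cover centre z20 [583.4896994  226.71592098  20.        ]
diam 81.18171085751567
```

View pics/w1c.png

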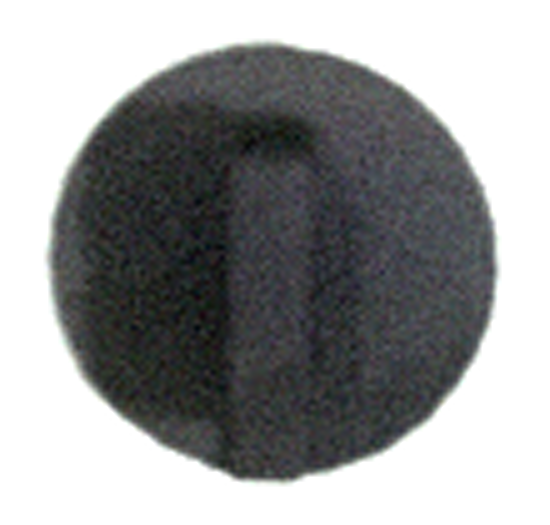

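Crop: the bar's top face runs from about (268,155) to (272,475) in the crop, with edges near 232 and 308, so 15 px or about 16 mm wide. That fits the black cap.

Run:
```python
from h import *
f=load('w1')
P=[onz(f,250+x/5,190+y/5,51,True) for x,y in((268,155),(272,473),(232,310),(309,310))]
d=P[1]-P[0]; ang=np.degrees(np.arctan2(d[1],d[0]));print(P,'mid',(P[0]+P[1])/2,'len',np.hypot(*d[:2]),'w',np.hypot(*(P[2]-P[3])[:2]),'ang',ang)
go([(P[0]+P[1])[0]/2,(P[0]+P[1])[1]/2,38],ang+90)
```

```text
[array([556.91275362, 231.40427406,  51.        ]), array([612.82528165, 225.30711345,  51.        ]), array([582.69829126, 222.23679485,  51.        ]), array([584.06014958, 235.03930216,  51.        ])] mid [584.86901764 228.35569375  51.        ] len 56.24398775893112 w 12.874736946437542 ang -6.223410852469151
tool x,y,z cols [[0.107, -0.0, -0.994], [0.994, -0.0, 0.107], [-0.0, -1.0, 0.0]] xang 83.83 pos [553.9 245.2 222.3] j [ 0.41  0.35  1.7  -0.    1.09 -1.05]
slide [-1.34 18.43 -3.27] twist_y 0.06
```

Emit:
carry_out --moves '[{"hand": 0, "slide": [-1.3, 3, -3.2], "twist": [0, 0, 0]}, {"hand": 0, "slide": [-1.3, 7, -3.2], "twist": [0, 0, 0]}, {"hand": 0, "slide": [-1.3, 11, -3.2], "twist": [0, 0, 0]}, {"hand": 0, "slide": [-1.3, 14, -3.2], "twist": [0, 0, 0]}, {"hand": 0, "slide": [-1.3, 14, -3.2], "twist": [0, 0, 0]}]'

```text
clock: 1.9
position: [578.9, 230.9, 78.7]
tool_rot: [-0.524, -0.471, 0.476, 0.526]
contact_force: [0.3, 0.2, -0.6]
finger_gap: 85.7
```

Run:
```python
from h import *
go([584,227.5,43],84)
f=save('wrist','w2'); go([584,227.5,43],84)
p=np.ascontiguousarray(f['pixels'])
c=p.astype(float); c=np.clip((c-30)*2.2,0,255).astype(np.uint8)
cv2.imwrite('pics/w2g.png',c[120:480,120:520,::-1])
```

```text
tool x,y,z cols [[0.103, -0.008, -0.995], [0.995, -0.003, 0.103], [-0.004, -1.0, 0.007]] xang 84.11 pos [578.9 230.9  78.7] j [ 0.38  0.55  1.75  0.    0.84 -1.09]
slide [-0.28  3.57 -0.57] twist_y 0.11
tool x,y,z cols [[0.103, -0.004, -0.995], [0.995, -0.001, 0.103], [-0.002, -1.0, 0.004]] xang 84.11 pos [580.6 231.5  81.3] j [ 0.38  0.55  1.75  0.    0.85 -1.09]
slide [-0.36  3.83 -0.39] twist_y 0.11
```

View pics/w2g.png

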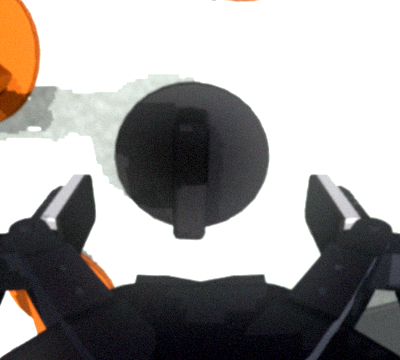

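Run:
```python
from h import *
f=load('w2')
P=[onz(f,120+x,120+y,51,True) for x,y in((193,108),(189,236),(174.5,200),(207,200))]
d=P[1]-P[0]; ang=np.degrees(np.arctan2(d[1],d[0]));m=(P[0]+P[1])/2
print('mid',m,'len',np.hypot(*d[:2]),'w',np.hypot(*(P[2]-P[3])[:2]),'ang',ang)
go([m[0],m[1],43],ang+90)
```

```text
mid [580.67179923 228.12826873  51.        ] len 63.54491722697619 w 14.923982534466537 ang -7.993527648775409
tool x,y,z cols [[0.103, -0.004, -0.995], [0.995, -0.001, 0.103], [-0.002, -1.0, 0.004]] xang 84.11 pos [580.6 231.5  81.3] j [ 0.38  0.55  1.75  0.    0.85 -1.09]
slide [-0.33  3.83 -0.06] twist_y 2.11
```

Emit:
carry_out --moves '[{"hand": 0, "slide": [-0.35, 0, -0.2], "twist": [0, 1, 0]}, {"hand": 0, "slide": [-0.35, 2, -0.2], "twist": [0, 1, 0]}, {"hand": 60, "slide": [-0.35, 3.5, -0.2], "twist": [0, 1, 0]}, {"hand": 120, "slide": [-0.35, 3.8, -0.2], "twist": [0, 1, 0]}, {"hand": 120, "slide": [-0.35, 3.8, -0.2], "twist": [0, 1, 0]}]'

```text
clock: 2.45
position: [584.3, 227.6, 45.2]
tool_rot: [-0.529, -0.469, 0.469, 0.529]
contact_force: [-0.8, 0.2, 0.2]
finger_gap: 46.0
```

Emit:
carry_out --moves '[{"hand": 255, "slide": [0, 0, 0], "twist": [0, 0, 0]}, {"hand": 255, "slide": [0, 0, 0], "twist": [0, 0, 0]}, {"hand": 255, "slide": [0, 0, 0], "twist": [0, 0, 0]}, {"hand": 255, "slide": [0, 0, 0], "twist": [0, 0, 0]}, {"hand": 255, "slide": [0, 0, 0], "twist": [0, 0, 0]}]'

```text
clock: 2.95
position: [584.9, 227.9, 45.8]
tool_rot: [0.53, 0.469, -0.468, -0.529]
contact_force: [-1.3, -0.2, 6.1]
finger_gap: 15.4
```

Run:
```python
from h import *
st=bot.state(); print(st['finger_gap'],st['contact_force'],st['ft_torque']); go([580,-210.5,250],67,st)
```

```text
15.392588352409406 [-1.2881219  -0.23990323  6.08575449] [0.02343431 0.07782202 0.00520241]
tool x,y,z cols [[0.121, 0.001, -0.993], [0.993, 0.001, 0.121], [0.001, -1.0, -0.001]] xang 83.06 pos [584.9 227.9  45.8] j [ 0.37  0.6   1.76 -0.    0.78 -1.08]
slide [-43.56 -20.44  -4.83] twist_y 16.06
```

Emit:
carry_out --moves '[{"hand": 255, "slide": [0, -3, 0], "twist": [0, 0, 0]}, {"hand": 255, "slide": [0, -7, 0], "twist": [0, 0, 0]}, {"hand": 255, "slide": [0, -12, 0], "twist": [0, 0, 0]}, {"hand": 255, "slide": [0, -17, 0], "twist": [0, 0, 0]}, {"hand": 255, "slide": [0, -21, 0], "twist": [0, 0, 0]}]' --grip_force 70

```text
clock: 3.45
position: [584.5, 227.7, 258.0]
tool_rot: [0.53, 0.469, -0.468, -0.529]
contact_force: [0.7, -0.2, -0.6]
finger_gap: 15.0
```

Emit:
carry_out --moves '[{"hand": 255, "slide": [-4.5, 0, -0.5], "twist": [0, 3, 0]}, {"hand": 255, "slide": [-9, 0, -1], "twist": [0, 6, 0]}, {"hand": 255, "slide": [-13.5, 0, -1.5], "twist": [0, 9, 0]}, {"hand": 255, "slide": [-18, 0, -2], "twist": [0, 12, 0]}, {"hand": 255, "slide": [-22.5, 0, -2.5], "twist": [0, 15, 0]}]'

```text
clock: 3.95
position: [581.4, -0.4, 254.9]
tool_rot: [-0.586, -0.395, 0.395, 0.586]
contact_force: [1.1, 0.1, -0.4]
finger_gap: 14.8
```

Run:
```python
from h import *
st=bot.state(); print(st['finger_gap'],st['contact_force'],st['ft_torque']); go([580,-210.5,255],67,st)
```

```text
14.7868915634732 [ 1.12146013  0.12094899 -0.39076802] [0.02069408 0.01097788 0.00255624]
tool x,y,z cols [[0.375, -0.0, -0.927], [0.927, 0.0, 0.375], [-0.0, -1.0, 0.0]] xang 67.95 pos [ 5.814e+02 -4.000e-01  2.549e+02] j [-0.    0.28  1.72  0.    1.14 -1.19]
slide [-1.953e+01 -1.000e-02 -7.760e+00] twist_y 0.95
```

Emit:
carry_out --moves '[{"hand": 255, "slide": [-3.3, 0, -3.2], "twist": [0, 0, 0]}, {"hand": 255, "slide": [-6.6, 0, -6.4], "twist": [0, 1, 0]}, {"hand": 255, "slide": [-10, 0, -9.6], "twist": [0, 1, 0]}, {"hand": 255, "slide": [-13.1, 0, -12.7], "twist": [0, 1, 0]}, {"hand": 255, "slide": [-13.1, 0, -12.7], "twist": [0, 1, 0]}]'

```text
clock: 4.45
position: [652.0, -172.6, 254.5]
tool_rot: [0.591, 0.389, -0.39, -0.589]
contact_force: [-0.3, 0.2, -1.7]
finger_gap: 14.9
```

Emit:
carry_out --moves '[{"hand": 255, "slide": [0, 0, 0], "twist": [0, 0, 0]}, {"hand": 255, "slide": [0, 0, 0], "twist": [0, 0, 0]}]'

```text
clock: 4.65
position: [650.2, -166.8, 254.6]
tool_rot: [-0.589, -0.391, 0.391, 0.59]
contact_force: [0.9, -0.6, -0.5]
finger_gap: 14.7
```

Run:
```python
from h import *
st=bot.state(); print(st['finger_gap'],st['contact_force']); go([580,-210.5,255],67,st)
f=save('wrist','w3'); print(f['origin'])
p=f['pixels'].astype(float); cv2.imwrite('pics/w3g.png',np.clip((p-20)*1.2,0,255).astype(np.uint8)[:,:,::-1])
```

```text
14.70130556788554 [ 0.86517805 -0.60749789 -0.45491606]
tool x,y,z cols [[0.389, -0.001, -0.921], [0.921, 0.001, 0.389], [0.0, -1.0, 0.001]] xang 67.08 pos [ 650.2 -166.8  254.6] j [-0.25  0.42  1.52  0.    1.2  -1.42]
slide [-6.76 -0.04  4.77] twist_y 0.08
[ 587.04087675 -138.4612653   377.58110433]
```

View pics/w3g.png

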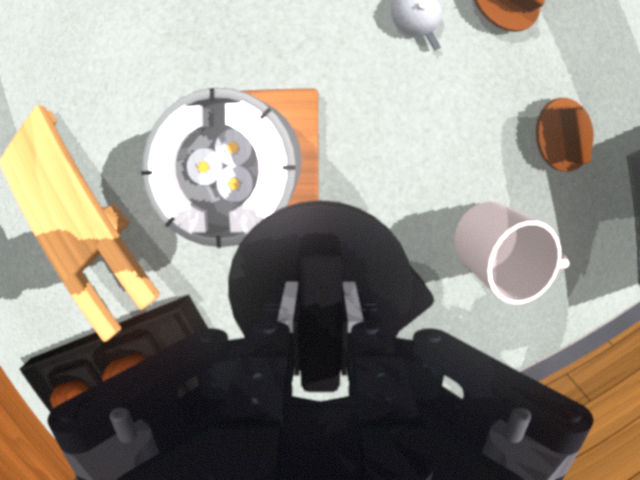

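Wrist view: the cap is held, with its cover centred near (320,290) and its bar along column 321. The rim marks are entry (212,93)/(219,241), half (267,112)/(171,222) and lock (291,167)/(146,172).

Run:
```python
from h import *
f=load('w3'); p=np.ascontiguousarray(f['pixels'])
m=[onz(f,x,y,150,True) for x,y in((219,241),(212,93),(171,222),(267,112),(146,172),(291,167))]
for i in(0,2,4):
    d=m[i]-m[i+1];print('mark',np.hypot(*d[:2])/2,(m[i]+m[i+1])/2,np.degrees(np.arctan2(d[1],d[0])))
# cover edge: dark vs light along rays in upper half
g=cv2.GaussianBlur(p.max(2),(5,5),0); pts=[]
for a in np.radians(np.r_[185:225:5,270:325:5]):
    r=np.arange(50,130,.5); v=g[np.round(290+r*np.sin(a)).astype(int),np.round(321+r*np.cos(a)).astype(int)]
    k=np.argmax(v>110); pts.append([321+r[k]*np.cos(a),290+r[k]*np.sin(a)])
for z in(224,229):
    W=np.array([onz(f,u,v,z,True)[:2] for u,v in pts])
    A=np.c_[2*W,np.ones(len(W))]; s=np.linalg.lstsq(A,(W**2).sum(1),rcond=None)[0]; r=np.sqrt(s[2]+s[0]**2+s[1]**2)
    print('cover',z,s[:2],r,(np.hypot(*(W-s[:2]).T)-r).round(1))
b=[onz(f,u,v,260,True) for u,v in((322,255),(321,382))]; d=b[1]-b[0]; print('bar ang',np.degrees(np.arctan2(d[1],d[0])),b)
st=bot.state(); go([580,-210,255],67,st)
```

```text
mark 47.598062493617356 [ 579.83455949 -207.35233433  150.        ] -22.567941187781635
mark 47.88124953635007 [ 580.42705308 -206.7405741   150.        ] -67.3271713800202
mark 48.50743292688803 [ 580.16588179 -207.32122231  150.        ] -112.88943649711311
cover 224 [ 651.29295945 -165.77095384] 41.7816160084205 [ 0.1 -0.1 -0.3 -0.1 -0.1  0.6  0.1 -0.2 -0.1 -0.1 -0.1  0.3 -0.2  0.2
 -0.1  0.  -0.3 -0.2  0.4]
cover 229 [ 649.20116297 -164.88185721] 40.42137002660098 [ 0.1 -0.1 -0.2 -0.1 -0.1  0.6  0.1 -0.2 -0.1 -0.1 -0.1  0.3 -0.2  0.2
 -0.1  0.  -0.3 -0.2  0.4]
bar ang -23.19135707577489 [array([ 624.046156  , -153.27533314,  260.        ]), array([ 672.77919818, -174.15364059,  260.        ])]
tool x,y,z cols [[0.389, -0.001, -0.921], [0.921, 0.0, 0.389], [0.0, -1.0, 0.001]] xang 67.12 pos [ 650.3 -166.5  254.8] j [-0.25  0.42  1.52  0.    1.2  -1.42]
slide [-6.74 -0.02  4.78] twist_y 0.12
```

Emit:
carry_out --moves '[{"hand": 255, "slide": [-2.2, 0, 1.6], "twist": [0, 0, 0]}, {"hand": 255, "slide": [-4.4, 0, 3.2], "twist": [0, 0, 0]}, {"hand": 255, "slide": [-6.6, 0, 4.9], "twist": [0, 0, 0]}, {"hand": 255, "slide": [-6.6, 2, 4.9], "twist": [0, 0, 0]}, {"hand": 255, "slide": [-6.6, 4, 4.9], "twist": [0, 0, 0]}]'

```text
clock: 5.2
position: [579.6, -208.7, 215.7]
tool_rot: [0.59, 0.391, -0.39, -0.589]
contact_force: [0.5, -0.5, -1.4]
finger_gap: 14.8
```

Emit:
carry_out --moves '[{"hand": 255, "slide": [0, 0, 0], "twist": [0, 0, 0]}, {"hand": 255, "slide": [0, 0, 0], "twist": [0, 0, 0]}, {"hand": 255, "slide": [0, 0, 0], "twist": [0, 0, 0]}]'

```text
clock: 5.5
position: [580.7, -209.0, 216.1]
tool_rot: [0.59, 0.391, -0.391, -0.589]
contact_force: [-0.3, -0.5, -0.7]
finger_gap: 14.5
```

Run:
```python
from h import *
st=bot.state(); print(st['contact_force']); go([579.2,-208.3,200],67.4,st)
s=save('side','s4'); t=save('top','t4')
def crop(f,u,v,h,S): return cv2.resize(f['pixels'][v-h:v+h,u-h:u+h,::-1],(S,S),interpolation=cv2.INTER_CUBIC)
a=np.hstack([crop(s,342,160,40,400),crop(t,419,262,40,400)]).astype(float)
cv2.imwrite('pics/c4.png',np.clip(255*(a/255)**.6,0,255).astype(np.uint8))
```

```text
[-0.27571718 -0.46282211 -0.73658032]
tool x,y,z cols [[0.389, 0.001, -0.921], [0.921, -0.001, 0.389], [0.0, -1.0, -0.002]] xang 67.11 pos [ 580.7 -209.   216.1] j [-0.35  0.37  1.68  0.    1.08 -1.52]
slide [0.01 1.61 0.16] twist_y -0.29
```

View pics/c4.png

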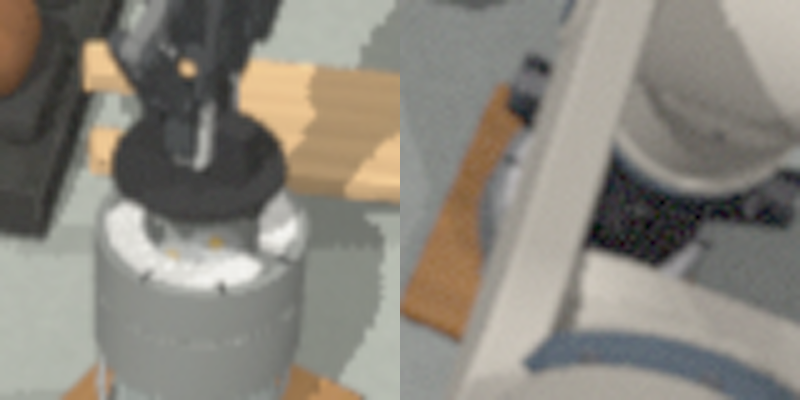

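Side view: the cap hovers level over the mouth, with the cover at about (200,165) in the crop and the collar below it; the top view is blocked by the arm. Next I lower gently.

Emit:
carry_out --moves '[{"hand": 255, "slide": [0, 0.6, 0.1], "twist": [0, 0, 0]}, {"hand": 255, "slide": [0, 1.2, 0.1], "twist": [0, 0, 0]}, {"hand": 255, "slide": [0, 1.6, 0.1], "twist": [0, 0, 0]}, {"hand": 255, "slide": [0, 2, 0.1], "twist": [0, 0, 0]}, {"hand": 255, "slide": [0, 2.3, 0.1], "twist": [0, 0, 0]}]'

```text
clock: 6.1
position: [578.9, -209.0, 191.3]
tool_rot: [-0.589, -0.39, 0.391, 0.59]
contact_force: [0.0, -0.5, -1.2]
finger_gap: 14.9
```

Emit:
carry_out --moves '[{"hand": 255, "slide": [0, 0.2, 0], "twist": [0, 0, 0]}, {"hand": 255, "slide": [0, 0.4, 0], "twist": [0, 0, 0]}, {"hand": 255, "slide": [0, 0.4, 0], "twist": [0, 0, 0]}]'

```text
clock: 6.4
position: [578.9, -209.0, 187.7]
tool_rot: [-0.589, -0.391, 0.391, 0.59]
contact_force: [0.2, 0.8, -0.7]
finger_gap: 14.8
```

Run:
```python
from h import *
st=bot.state(); print(st['contact_force'],st['ft_torque'],st['finger_gap']); go([579.2,-208.3,182],67.4,st)
```

```text
[ 0.24877127  0.77135011 -0.68450176] [ 0.04169225 -0.02040188  0.04860743] 14.775301405852945
tool x,y,z cols [[0.39, -0.0, -0.921], [0.921, 0.0, 0.39], [-0.0, -1.0, 0.0]] xang 67.06 pos [ 578.9 -209.   187.7] j [-0.35  0.4   1.71 -0.    1.03 -1.52]
slide [0.07 0.57 0.  ] twist_y -0.34
```

Emit:
carry_out --moves '[{"hand": 255, "slide": [0, 0.2, 0], "twist": [0, 0, 0]}, {"hand": 255, "slide": [0, 0.4, 0], "twist": [0, 0, 0]}, {"hand": 255, "slide": [0, 0.55, 0], "twist": [0, 0, 0]}, {"hand": 255, "slide": [0, 0.65, 0], "twist": [0, 0, 0]}, {"hand": 255, "slide": [0, 0.65, 0], "twist": [0, 0, 0]}]'

```text
clock: 6.9
position: [579.0, -209.0, 181.9]
tool_rot: [0.589, 0.391, -0.391, -0.589]
contact_force: [-3.1, 0.5, 3.1]
finger_gap: 14.9
```

Emit:
carry_out --moves '[{"hand": 255, "slide": [0, 0.1, 0], "twist": [0, 0, 0]}, {"hand": 255, "slide": [0, 0.1, 0], "twist": [0, 0, 0]}, {"hand": 255, "slide": [0, 0.1, 0], "twist": [0, 0, 0]}]'

```text
clock: 7.2
position: [579.0, -209.0, 181.9]
tool_rot: [0.59, 0.391, -0.391, -0.589]
contact_force: [-6.0, 1.2, 13.1]
finger_gap: 14.3
```

Run:
```python
from h import *
st=bot.state(); print(st['contact_force'],st['ft_torque'],st['finger_gap']); go([579.2,-208.3,182],67.4,st)
s=save('side','s5')
def crop(f,u,v,h,S): return cv2.resize(f['pixels'][v-h:v+h,u-h:u+h,::-1],(S,S),interpolation=cv2.INTER_CUBIC)
a=crop(s,342,165,35,420).astype(float)
cv2.imwrite('pics/c5.png',np.clip(255*(a/255)**.6,0,255).astype(np.uint8))
```

```text
[-5.98352206  1.20627889 13.0625439 ] [ 0.3185871   0.8736108  -0.03774313] 14.334004492548624
tool x,y,z cols [[0.39, 0.0, -0.921], [0.921, -0.0, 0.39], [-0.0, -1.0, -0.0]] xang 67.06 pos [ 579.  -209.   181.9] j [-0.35  0.41  1.72 -0.    1.02 -1.52]
slide [ 0.07 -0.01  0.01] twist_y -0.34
```

View pics/c5.png

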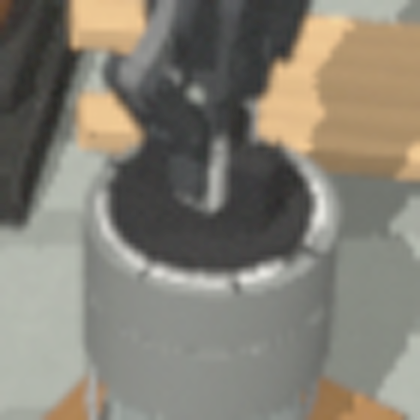

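The cover sits flush in the collar (crop centre (210,210), rim evenly visible), the stop was felt at TCP z 181.9, and the angle is aligned. I ease the push and twist clockwise (+y).

Emit:
carry_out --moves '[{"hand": 255, "slide": [0, -0.03, 0.05], "twist": [0, 5, 0]}, {"hand": 255, "slide": [0, -0.06, 0.05], "twist": [0, 11, 0]}, {"hand": 255, "slide": [0, -0.06, 0.05], "twist": [0, 17, 0]}, {"hand": 255, "slide": [0, -0.06, 0.05], "twist": [0, 23, 0]}, {"hand": 255, "slide": [0, -0.06, 0.05], "twist": [0, 28, 0]}]'

```text
clock: 7.75
position: [579.3, -209.1, 181.9]
tool_rot: [0.667, 0.236, -0.235, -0.666]
contact_force: [-0.6, -0.1, 4.2]
finger_gap: 14.7
```

Run:
```python
from h import *
st=bot.state(); print(st['contact_force'],st['ft_torque'],st['finger_gap']); go([579.2,-208.3,182],22.4,st)
```

```text
[-0.6157406  -0.14493973  4.21189439] [0.02414894 0.06399623 0.08254525] 14.701435603607836
tool x,y,z cols [[0.779, 0.002, -0.627], [0.627, -0.001, 0.779], [0.001, -1.0, -0.002]] xang 38.84 pos [ 579.3 -209.1  181.9] j [-0.35  0.41  1.72 -0.    1.01 -1.03]
slide [ 0.04 -0.01  0.07] twist_y 16.44
```

Emit:
carry_out --moves '[{"hand": 255, "slide": [0, 0, 0], "twist": [0, 5, 0]}, {"hand": 255, "slide": [0, 0, 0], "twist": [0, 10, 0]}, {"hand": 255, "slide": [0, 0, 0], "twist": [0, 14, 0]}, {"hand": 255, "slide": [0, 0, 0], "twist": [0, 16, 0]}, {"hand": 255, "slide": [0, 0, 0], "twist": [0, 16, 0]}]'

```text
clock: 8.25
position: [579.4, -209.1, 181.9]
tool_rot: [0.693, 0.142, -0.14, -0.692]
contact_force: [0.1, -0.2, 6.7]
finger_gap: 14.6
```

Emit:
carry_out --moves '[{"hand": 255, "slide": [0, 0, 0], "twist": [0, 0, 0]}, {"hand": 255, "slide": [0, 0, 0], "twist": [0, 0, 0]}, {"hand": 255, "slide": [0, 0, 0], "twist": [0, 0, 0]}]'

```text
clock: 8.55
position: [579.4, -209.1, 181.9]
tool_rot: [0.693, 0.142, -0.141, -0.692]
contact_force: [0.2, 0.5, 5.4]
finger_gap: 14.6
```

Run:
```python
from h import *
st=bot.state(); print(st['contact_force'],st['ft_torque'],st['finger_gap'],np.abs(st['dq']).max()); go([579.2,-208.3,182],22.4,st)
f=save('wrist','w6'); s=save('side','s6')
a=f['pixels'][100:480,100:540,::-1].astype(float); b=cv2.resize(s['pixels'][130:200,307:377,::-1],(350,380),interpolation=cv2.INTER_CUBIC)
a=np.clip(255*(np.hstack([a,b])/255)**.6,0,255).astype(np.uint8); cv2.imwrite('pics/w6g.png',a)
```

```text
[0.17872059 0.54678737 5.4482083 ] [-0.0198085   0.04440904 -0.13406017] 14.569482514833673 0.0020924922576019914
tool x,y,z cols [[0.92, 0.002, -0.392], [0.392, -0.001, 0.92], [0.002, -1.0, -0.001]] xang 23.1 pos [ 579.4 -209.1  181.9] j [-0.35  0.41  1.72  0.    1.01 -0.75]
slide [ 0.02 -0.01  0.08] twist_y 0.7
```

View pics/w6g.png

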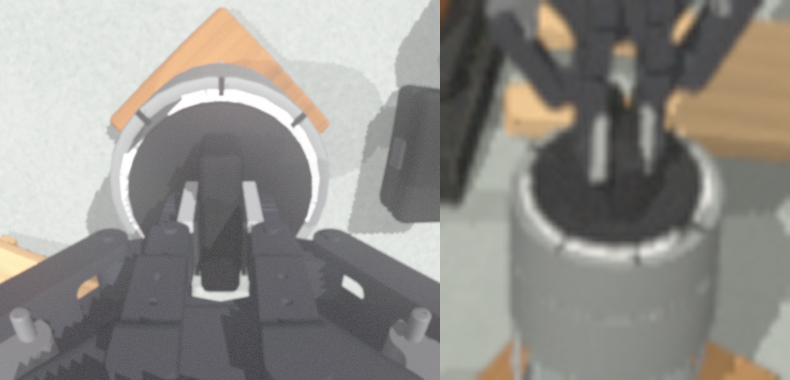

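The wrist view shows the bar (column 221) pointing straight at the middle mark at (221,86). Entry and lock marks are evenly to either side at (143,118) and (299,119). The side view shows the cover flush. I hand in.

```bash
python3 -c "
from h import *
print(bot.sign_off())"
```

```text
the job is handed in; nothing more can be done
None
```

I picked up the black cap, lowered its lugs through the notches until it was flush, and turned it clockwise to the middle mark. I handed the job in with the fingers still gripping it; the sign-off gives no verdict, so the result is unconfirmed.

- **Angle:** the tool turned 44 degrees from where the cap went in. The last wrist picture shows the bar pointing at the middle mark, with the entry and lock marks evenly on either side, well short of the lock click.
- **Flush and still:** the tool stayed at 181.9 mm height from seating through the twist, which puts the cover level with the rim. The last push was about 5 N and the joints were at rest.
- **Grip:** the gripper was set to 70 N. The finger opening read 14.6 mm on the 16 mm bar, slightly under its nominal thickness.
- **Disagreement:** the top camera placed the mouth about 3 mm further to the robot's right than the wrist camera did. I aimed by the wrist view, measuring cap and mouth in one picture, and the cap went in without jamming. The 6 N of side force while pressing down eased to nearly nothing during the twist.
- **Bystanders:** the arm felt no unexpected contact on the way. I did not measure the other objects' positions again.

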